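Feel for the stepped end and load the spacer the right way round

TASK

Pinch one end of the longer aluminium spacer between the fingers where it lies, to feel whether that is its narrow, stepped end. Then pick the spacer up and lay it flat and straight on the loading plate, lengthwise between the side lips, with its narrow end facing the plate's raised stop bar, turning it end for end if needed, and let go. Leave the short plain spacer where it is.

Things in the scene. Friction and masses are not known exactly. Their poses are not given: they have to be found in the camera images.
- spacer: The longer of two aluminium blocks: 100 mm long, 26 high, 0.28 kg, flat on the table at any angle. 40 mm wide, but the last 25 mm of ONE end is 32 mm wide (4 mm step each side, full height); fingers closed 42 mm from the middle feel 32 or 40 mm. Origin: centre of underside; x along the length, y across, z up. Whether +x or -x is the narrow end is not told: feel (or see) it.
- plain_spacer: The short aluminium spacer block, 64 x 40 x 26 mm, without a step, farther back on the table; not wanted, leave it alone. Origin: centre of the underside, x along its length.
- loading_plate: Dark steel plate fixed to the table near the robot, 160 mm long (x), 86 mm wide (y). A stop bar 14 mm thick and 78 mm wide across its +x end rises 22 mm above the floor. Flat floor, 8 mm above the table, from x = -7 to -153 mm, its middle at x = -80 mm. Lips along both long sides rise 3 mm above the floor (78 mm between them). Origin: on the table under the middle of the stop bar, z up.
- press_knob (a point): Black ball, 30 mm, at the raised end of the lever of the fixed hand press on the right, centre 304 mm above the table; the green press, 320 mm high, extends from it away from the robot. Not used: an obstacle for the arm, keep the gripper and wrist 100 mm clear of it or pass over it.

How it is judged:
By the outcome, as a careful person would: the job done as asked, in the order asked, and still so for the second after the job is handed in, with the robot touching nothing.
It also fails if it takes over 48 s, if anything falls off the work surface, if the arm or the gripper's body presses on something with over 40 N, if the wrist force passes 120 N, or if a joint passes its speed limit or range.

ROBOT

A 7-joint arm with a two-finger parallel gripper is mounted at the origin on a cart in front of the work surface, level with it; the furniture and walls round the work are solid. World frame = base frame: x ahead of the robot, y to its left, z up, the work surface at z = 0. Lengths are in m, angles in rad, forces in N, time in s.
With the tool pointing down it reaches from about 0.425 to 1.025 m from the base axis. Payload 9.4 kg.
Tool frame: the origin (TCP) lies midway between the tips of the shut fingers; the grasp point (between the pads) lies 19 mm behind it; z points along the fingers, y is the line along which they close (so a half turn about z gives the same grasp; the last joint's range is limited). The gripper opens to 85 mm and grips with 20 to 120 N. Pads are 22 mm wide; open, the fingers measure 114 mm over their backs; the gripper's body (76 mm by 85 mm) begins 54 mm behind the grasp point. The pads swing forward as they close: fully open they stand 13 mm farther back than shut.
Start: joints at [-1.347, 0.599, -0.003, 1.599, 0.002, 0.943, -0.08], TCP at [0.215, 0.692, 0.231] pointing down, gripper open.
Joint ranges: [-2.57, 2.57], [-0.35, 1.97], [-1.29, 1.29], [0.11, 2.56], [-1.05, 4.19], [0.11, 1.86], [-2.63, 2.63]. Speed limits (rad/s): [2.22, 2.22, 3.01, 3.01, 3.14, 3.14, 3.14].

INTERFACE

Orientations are given as a unit quaternion [x, y, z, w].
In Python, from workcell import ctrl gives the robot as it stands. The module is installed in compiled form; this text tells all that it offers.
- The arm moves only by the tool play_rows, never from a script. Its argument "series" is a list of rows, each a list of 5 numbers: the shift along the tool's x, y, z in m, then the turn about the tool's z in rad, then the opening, from 0 (shut) to 1 (fully open). A call has 1 to 20 rows; each row shifts and turns the commanded pose from where the row before left it, along the tool's axes as they then stand; what a row does not reach is not made up. A row lasts 1/8 s, in which the tool goes at most 62.5 mm and 10.7 degrees, less where a joint would pass 70% of its speed; a pose out of reach is approached as far as the arm can. A call with a gripper value outside its range is refused whole. The fingers move at their own pace and stop on an object; "newtons" is the grip in N (left out, the last holds). Time passes only in rows, so rows that do not move let the fingers close. It gives the time, the measured TCP pose, the force, the opening and the grip force at its end, in the units of the state.
- ctrl.get_obs(): the state, without advancing time (a new reading comes with each control period).
- ctrl.read_camera(name): name is "side" or "top" or "wrist"; returns a dict with "image" (384x512x3 uint8, blue, green, red), "range_z" (384x512 float32, m along the optical axis (not along the pixel's ray), 0 where there is no reading), "fovy" (degrees; the focal length in pixels is half the picture's height over the tangent of half this angle, whatever the lens; pixels are square), "cx", "cy" (the principal point, pixels), "D" ([k1, k2, p1, p2, k3] as OpenCV has them; the pictures are not rectified), "extrinsics" (4x4, takes a point from camera to world coordinates). Camera axes: x right, y down, z forward; pixel columns grow to the right and rows downward; lengths in m; the calibration is good to about 2 mm. A picture is of the moment at which its call begins.
- ctrl.close_job(): hands the job in; it is judged then, once.
The state is a dict: "time_s": time; "joint_positions": joint angles; "joint_velocities": joint speeds; "tau": joint torques, N m; "ee_pos": TCP position; "eef_rot": TCP orientation; "wrist_force": force on the tool from outside, world axes, zero at the start; "torque": the same for the moment, N m; "gripper_width": finger opening in m; "grasp_force": force on a finger pad.
Only numpy, scipy, OpenCV 4.12 (cv2) and the standard library are available. Lean on these libraries where they do the work, as an engineer would, in place of code of your own. Each camera call takes 0.05 s, during which the arm holds its last target. There are 200 camera calls.

## Working session

There is one attempt and no reset: what is moved stays moved. The work goes in short steps, Python scripts to look and compute and a tool call to move; the robot and the scene stay as the last step left them, time stands still between calls to the robot, and variables do not carry over. Pictures are saved under pics/ and viewed, at most 10 in all, crops included, and the job is handed in when it is done.

Besides the shell and the picture viewer there is one more tool, called after "Emit:" in YAML: its name, and indented under it one key for each argument. play_rows: Moves the arm, as the interface text tells. Its arguments: {"type":"object","properties":{"series":{"type":"array","items":{"type":"array","items":{"type":"number"}}},"newtons":{"type":"number"}},"required":["series"]}

```bash
mkdir -p pics
cat > h.py <<'E'
import numpy as np, cv2
from workcell import ctrl
def cam(n):
    c=ctrl.read_camera(n); h=c["image"].shape[0]
    f=h/2/np.tan(np.radians(c["fovy"])/2)
    c["K"]=np.array([[f,0,c["cx"]],[0,f,c["cy"]],[0,0,1]]); c["D"]=np.array(c["D"],float); c["T"]=np.array(c["extrinsics"]); return c
def plane(c,px,z):
    p=cv2.undistortPoints(np.array(px,float).reshape(-1,1,2),c["K"],c["D"]).reshape(-1,2)
    d=np.c_[p,np.ones(len(p))]@c["T"][:3,:3].T; o=c["T"][:3,3]
    return o+d*((z-o[2])/d[:,2])[:,None]
def cloud(c):
    h,w=c["range_z"].shape; u,v=np.meshgrid(np.arange(w),np.arange(h))
    p=cv2.undistortPoints(np.stack([u,v],-1).reshape(-1,1,2).astype(float),c["K"],c["D"]).reshape(h,w,2)
    P=np.dstack([p,np.ones((h,w))])*c["range_z"][...,None]
    return P@c["T"][:3,:3].T+c["T"][:3,3]
E
python3 - <<'E'
from h import *
a=cam("top");b=cam("side")
cv2.imwrite("pics/top.png",a["image"]);cv2.imwrite("pics/side.png",b["image"])
print(a["T"],a["D"],b["T"]);o=ctrl.get_obs()
for k in o:print(k,np.round(o[k],4))
E
```

```text
[[-0.02111846 -0.98302675  0.18224275  0.44236424]
 [-0.99949193  0.02511127  0.01962943  0.01653795]
 [-0.0238726  -0.18173561 -0.98305761  1.02998948]
 [ 0.          0.          0.          1.        ]] [0.02086742 0.         0.         0.         0.        ] [[-0.8816114  -0.41422972  0.2262191   0.33905363]
 [-0.47195571  0.76926919 -0.43067705  0.56238919]
 [ 0.00437585 -0.48645519 -0.87369457  1.30608521]
 [ 0.          0.          0.          1.        ]]
time_s 0.1
joint_positions [-1.3467  0.6001 -0.0026  1.6     0.0018  0.9429 -0.0798]
joint_velocities [-0.0013 -0.0011  0.0023 -0.0021 -0.0001  0.0021 -0.0007]
tau [ 5.10000e-03 -7.77991e+01  1.56950e+00 -2.58626e+01  1.26000e-02
  5.60000e-03 -0.00000e+00]
ee_pos [0.2147 0.692  0.2305]
eef_rot [ 1.498e-01  9.887e-01 -7.000e-04 -1.000e-04]
wrist_force [ 0.4777  0.8822 -0.5622]
torque [-0.0143  0.024  -0.0614]
grasp_force 0.0
gripper_width 0.0854
```

View pics/top.png

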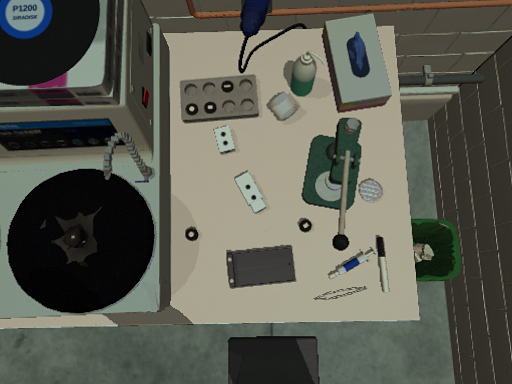

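View pics/side.png

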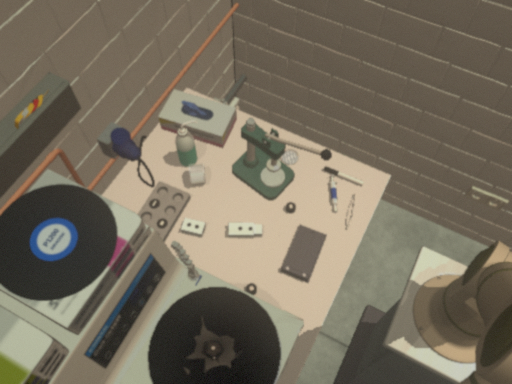

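The top view shows the long spacer around (250,191), the short one at (224,139), the plate at (261,267) with its bolted bar apparently at the left end (232,268), and the knob at (340,242). The side view agrees: spacer at (244,229), plate at (303,252). Next I'll measure.

Run:
```python
from h import *
a=cam("top");C=cloud(a);im=a["image"]
crop=cv2.resize(im[165:300,205:305],None,fx=4.4,fy=4.4,interpolation=cv2.INTER_CUBIC);cv2.imwrite("pics/crop.png",crop)
Z=C[...,2]
for nm,(r0,r1,c0,c1) in dict(sp=(160,222,225,275),pl=(122,158,208,240)).items():
    m=np.zeros(Z.shape,np.uint8);m[r0:r1,c0:c1]=(np.abs(Z[r0:r1,c0:c1]-.026)<.009)
    k=cv2.findContours(m,0,1)[0];k=max(k,key=cv2.contourArea)
    w=plane(a,k.reshape(-1,2),.026)[:,:2].astype(np.float32)
    (cx,cy),(s),an=cv2.minAreaRect(w);print(nm,cx,cy,s,an,"medz",np.median(Z[m>0]))
    print("  box",np.round(cv2.boxPoints(((cx,cy),s,an)),4).tolist())
    i=w-[cx,cy]; 
    L=max(s);th=np.radians(an if s[0]>s[1] else an+90);ux=np.array([np.cos(th),np.sin(th)]);uy=np.array([-ux[1],ux[0]])
    x=i@ux;y=i@uy;print("  ux",ux,"width profile",[(q,round(float(np.ptp(y[abs(x-q)<.005])),4)) for q in np.arange(-.045,.046,.015) if (abs(x-q)<.005).any()])
# plate: dark mask
g=im.max(2);m=np.zeros(Z.shape,np.uint8);m[235:295,218:304]=((g<110)&(Z<.05)&(Z>0.003))[235:295,218:304]
k=max(cv2.findContours(m,0,1)[0],key=cv2.contourArea)
w=plane(a,k.reshape(-1,2),.010)[:,:2].astype(np.float32);r=cv2.minAreaRect(w);print("plate",r,np.round(cv2.boxPoints(r),4).tolist())
print("row heights along plate row 267:",[(u,np.round(C[267,u],3).tolist()) for u in range(224,300,4)])
print("knob",np.round(C[242,340],3),"polisher etc max z for grid:")
for u in range(0,512,32):print(u,[round(float(Z[v,u]),2) for v in range(20,384,32)])
s=cam("side")
cv2.imwrite("pics/s2.png",cv2.resize(s["image"][205:290,215:335],None,fx=5,fy=5,interpolation=cv2.INTER_CUBIC))
```

```text
sp 0.6285311579704285 0.05050106719136238 (0.10089360177516937, 0.0400538332760334) 27.312849044799805 medz 0.02626703141148523
  box [[0.5745000243186951, 0.045099999755620956], [0.5928999781608582, 0.009600000455975533], [0.6825000047683716, 0.05590000003576279], [0.6642000079154968, 0.09139999747276306]]
  ux [0.88851435 0.45884882] width profile [(np.float64(-0.045), 0.0321), (np.float64(-0.03), 0.0312), (np.float64(-0.015), 0.039), (np.float64(0.0), 0.0391), (np.float64(0.015), 0.0392), (np.float64(0.03), 0.0401), (np.float64(0.045), 0.0394)]
pl 0.7678118944168091 0.11513569205999374 (0.0670379176735878, 0.03958187997341156) 13.22434139251709 medz 0.026018772250533062
  box [[0.7307000160217285, 0.1266999989748001], [0.7397000193595886, 0.08820000290870667], [0.8050000071525574, 0.10350000113248825], [0.7958999872207642, 0.1421000063419342]]
  ux [0.9734818  0.22876446] width profile [(np.float64(-0.03), 0.0387), (np.float64(-0.015), 0.0394), (np.float64(0.0), 0.0395), (np.float64(0.015), 0.0396), (np.float64(0.03), 0.0385)]
plate ((0.44835248589515686, 0.030854370445013046), (0
[... 1432 characters left out ...]
01, -0.0, 0.03, 0.03, 0.02, -0.0, -0.0, -0.0, -0.0, -0.0, -0.8, -0.8]
256 [0.16, 0.0, -0.0, 0.01, 0.0, 0.0, 0.02, -0.0, 0.01, 0.0, -0.7, -0.4]
288 [-0.01, 0.0, 0.0, 0.02, 0.0, -0.0, -0.0, 0.0, 0.01, -0.0, -0.7, -0.4]
320 [-0.02, -0.0, 0.0, 0.01, 0.02, 0.03, -0.0, -0.0, 0.0, 0.0, -0.8, -0.8]
352 [0.07, 0.07, 0.07, -0.0, 0.2, 0.02, 0.0, -0.0, 0.0, -0.0, -0.8, -0.8]
384 [-0.03, 0.0, 0.07, -0.0, -0.0, 0.0, -0.0, -0.0, 0.01, 0.0, -0.8, -0.8]
416 [-0.03, -0.21, -0.31, -0.75, -0.81, -0.8, -0.8, -0.55, -0.48, 0.0, -0.8, -0.8]
448 [-0.04, -0.22, -0.46, -0.58, -0.62, -0.65, -0.68, -0.49, -0.46, -0.77, -0.8, -0.81]
480 [-0.05, -0.24, -0.33, -0.36, -0.38, -0.41, -0.44, -0.47, -0.49, -0.51, -0.54, -0.58]
```

View pics/crop.png

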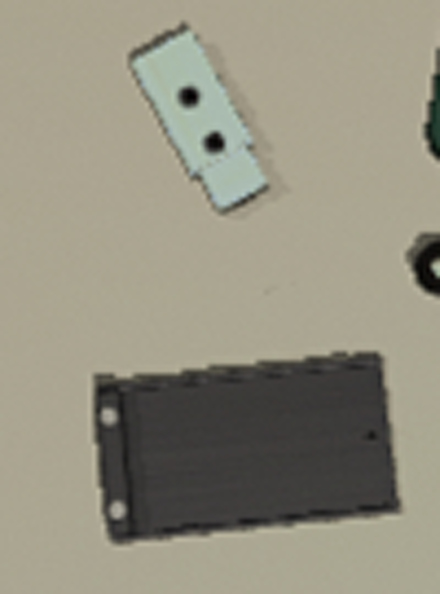

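The crop shows the step at the lower-right end of the spacer (~(240,180)), which is the end toward the robot. The stop bar with its two screws is at the plate's left end (world +y). I'll go above the narrow-looking end, raising first.

Emit:
play_rows:
  series:
    - [0, 0, -0.035, 0, 1]
    - [0, 0, -0.035, 0, 1]
    - [-0.0309, -0.0289, 0, 0, 1]
    - [-0.0309, -0.0289, 0, 0, 1]
    - [-0.0309, -0.0289, 0, 0, 1]
    - [-0.0309, -0.0289, 0, 0, 1]
    - [-0.0309, -0.0289, 0, 0, 1]
    - [-0.0309, -0.0289, 0, 0, 1]
    - [-0.0309, -0.0289, 0, 0, 1]
    - [-0.0309, -0.0289, 0, 0, 1]
    - [-0.0309, -0.0289, 0, 0, 1]
    - [-0.0309, -0.0289, 0, 0, 1]
    - [-0.0309, -0.0289, 0, 0, 1]
    - [-0.0309, -0.0289, 0, 0, 1]
    - [-0.0309, -0.0289, 0, 0, 1]
    - [-0.0309, -0.0289, 0, 0, 1]
    - [-0.0309, -0.0289, 0, 0, 1]
    - [-0.0309, -0.0289, 0, 0, 1]
    - [-0.0309, -0.0289, 0, 0, 1]
    - [-0.0309, -0.0289, 0, 0, 1]
  newtons: 25

```text
time_s: 2.7
ee_pos: [0.5924, 0.0296, 0.3013]
eef_rot: [0.15, 0.989, 0.0, 0.0]
wrist_force: [0.8, 0.3, -0.8]
gripper_width: 0.0852
grasp_force: 0.0
```

Emit:
play_rows:
  series:
    - [0, 0, 0, -0.1295, 1]
    - [0, 0, 0, -0.1295, 1]
    - [0, 0, 0, -0.1295, 1]
    - [0, 0, 0, -0.1295, 1]
    - [0, 0, 0, -0.1295, 1]
    - [0, 0, 0, -0.1295, 1]
    - [0, 0, 0.03, 0, 1]
    - [0, 0, 0.04, 0, 1]
    - [0, 0, 0.04, 0, 1]
    - [0, 0, 0.03, 0, 1]
    - [0, 0, 0, 0, 1]
    - [0, 0, 0, 0, 1]

```text
time_s: 4.2
ee_pos: [0.5925, 0.0309, 0.1623]
eef_rot: [-0.236, 0.972, -0.0, 0.001]
wrist_force: [-0.2, 0.3, 0.9]
gripper_width: 0.0854
grasp_force: 0.0
```

```bash
cat >> h.py <<'E'
def rect(c,z,lo,hi,xy,R=.09):
    C=cloud(c);m=((C[...,2]>lo)&(C[...,2]<hi)&(np.hypot(C[...,0]-xy[0],C[...,1]-xy[1])<R)).astype(np.uint8)
    m=cv2.morphologyEx(m,cv2.MORPH_OPEN,np.ones((3,3)))
    k=max(cv2.findContours(m,0,1)[0],key=cv2.contourArea).reshape(-1,2)
    print("touch border",(k.min(0)<=0).any() or k[:,0].max()>=511 or k[:,1].max()>=383)
    w=plane(c,k,z)[:,:2].astype(np.float32);return cv2.minAreaRect(w),cv2.boxPoints(cv2.minAreaRect(w)),C,m
E
python3 - <<'E'
from h import *
c=cam("wrist");cv2.imwrite("pics/w.png",c["image"])
r=rect(c,.026,.018,.034,(.6285,.0505));print(r[0],np.round(r[1],4).tolist(),np.median(r[2][...,2][r[3]>0]))
E
```

```text
touch border False
((0.6297981142997742, 0.051058780401945114), (0.09920168668031693, 0.03968055546283722), 27.21878433227539) [[0.5766000151634216, 0.04600000008940697], [0.5947999954223633, 0.010700000450015068], [0.6830000281333923, 0.05609999969601631], [0.6647999882698059, 0.09139999747276306]] 0.025181236785139005
```

View pics/w.png

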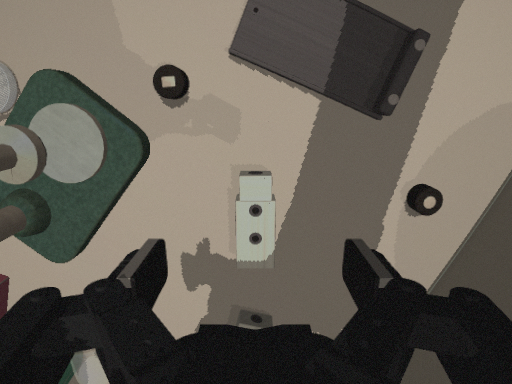

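The wrist view agrees with the top view: the spacer is centred between the open fingers, step end at (256,185). Now I'll descend and pinch.

Emit:
play_rows:
  series:
    - [0, 0.001, 0.03, 0, 1]
    - [0, 0, 0.04, 0, 1]
    - [0, 0, 0.04, 0, 1]
    - [0, 0, 0.025, 0, 1]
    - [0, 0, 0.015, 0, 1]
    - [0, 0, 0.008, 0, 1]
    - [0, 0, 0, 0, 1]
    - [0, 0, 0, 0, 0.5]
    - [0, 0, 0, 0, 0.42]
    - [0, 0, 0, 0, 0.3]
    - [0, 0, 0, 0, 0.3]
    - [0, 0, 0, 0, 0.3]
    - [0, 0, 0, 0, 0.3]
    - [0, 0, 0, 0, 0.3]
    - [0, 0, 0, 0, 0.3]
  newtons: 25

```text
time_s: 6.12
ee_pos: [0.5917, 0.0317, 0.0039]
eef_rot: [-0.236, 0.972, -0.0, 0.0]
wrist_force: [-1.1, -0.9, 6.9]
gripper_width: 0.0317
grasp_force: 25.3
```

Pinched width is 31.7 mm, so the end toward the robot (direction −152.7°) is the narrow one. Next: open, slide to the middle and grip.

Emit:
play_rows:
  series:
    - [0, 0, 0, 0, 0.7]
    - [0, 0, 0, 0, 0.9]
    - [0, 0, 0, 0, 0.9]
    - [0, 0, -0.002, 0, 0.9]
    - [-0.014, 0, 0, 0, 0.9]
    - [-0.015, 0, 0, 0, 0.9]
    - [-0.014, 0, 0, 0, 0.9]
    - [0, 0, 0, 0, 0.9]
  newtons: 25

```text
time_s: 7.12
ee_pos: [0.631, 0.0525, 0.0052]
eef_rot: [-0.236, 0.972, 0.0, 0.001]
wrist_force: [0.0, -0.1, 0.3]
gripper_width: 0.0771
grasp_force: 0.0
```

Emit:
play_rows:
  series:
    - [0, 0, 0, 0, 0.6]
    - [0, 0, 0, 0, 0.5]
    - [0, 0, 0, 0, 0.4]
    - [0, 0, 0, 0, 0.4]
    - [0, 0, 0, 0, 0.3]
    - [0, 0, 0, 0, 0.3]
    - [0, 0, 0, 0, 0.3]
    - [0, 0, 0, 0, 0.3]
    - [0, 0, 0, 0, 0.3]
  newtons: 50

```text
time_s: 8.25
ee_pos: [0.6293, 0.051, 0.0055]
eef_rot: [-0.236, 0.972, -0.0, -0.0]
wrist_force: [-3.2, -1.6, 6.1]
gripper_width: 0.0391
grasp_force: 51.9
```

Emit:
play_rows:
  series:
    - [0, 0, -0.02, 0, 0.3]
    - [0, 0, -0.035, 0, 0.3]
    - [0, 0, -0.035, 0, 0.3]
    - [0, 0, -0.02, 0, 0.3]
    - [0.0212, 0.0084, 0, 0, 0.3]
    - [0.0212, 0.0084, 0, 0, 0.3]
    - [0.0212, 0.0084, 0, 0, 0.3]
    - [0.0212, 0.0084, 0, 0, 0.3]
    - [0.0212, 0.0084, 0, 0, 0.3]
    - [0.0212, 0.0084, 0, 0, 0.3]
    - [0.0212, 0.0084, 0, 0, 0.3]
    - [0.0212, 0.0084, 0, 0, 0.3]
    - [0, 0, 0, 0, 0.3]

```text
time_s: 9.88
ee_pos: [0.4465, 0.0332, 0.1161]
eef_rot: [-0.236, 0.972, 0.0, -0.0]
wrist_force: [0.2, -0.7, -3.0]
gripper_width: 0.0388
grasp_force: 51.2
```

Emit:
play_rows:
  series:
    - [0, 0, 0, 0.123, 0.3]
    - [0, 0, 0, 0.123, 0.3]
    - [0, 0, 0, 0.123, 0.3]
    - [0, 0, 0, 0.123, 0.3]
    - [0, 0, 0, 0.123, 0.3]
    - [0, 0, 0, 0.123, 0.3]
    - [0, 0, 0, 0.123, 0.3]
    - [0, 0, 0, 0.123, 0.3]
    - [0, 0, 0, 0.123, 0.3]
    - [0, 0, 0, 0.123, 0.3]
    - [0, 0, 0, 0.123, 0.3]
    - [0, 0, 0, 0.123, 0.3]
    - [0, 0, 0, 0.123, 0.3]
    - [0, 0, 0, 0.123, 0.3]
    - [0, 0, 0, 0.123, 0.3]
    - [0, 0, 0, 0.123, 0.3]
    - [0, 0, 0, 0, 0.3]
    - [0, 0, 0, 0, 0.3]

```text
time_s: 12.12
ee_pos: [0.4487, 0.0337, 0.1155]
eef_rot: [0.677, 0.736, 0.0, 0.0]
wrist_force: [-0.4, 1.1, -3.3]
gripper_width: 0.039
grasp_force: 51.1
```

Run:
```python
from h import *
w=cam("wrist");s=cam("side")
cv2.imwrite("pics/both.png",np.hstack([cv2.resize(w["image"],(400,300)),cv2.resize(s["image"][190:330,200:387],(400,300))]))
o=ctrl.get_obs();print(o["joint_positions"],o["ee_pos"],o["eef_rot"])
```

```text
[-0.55370013  0.53015188  0.50784144  2.34220858 -0.67136724  0.40697859
  0.60506515] [0.44845322 0.03352741 0.11545445] [6.77908874e-01 7.35145872e-01 3.21432448e-04 5.38458846e-05]
```

View pics/both.png

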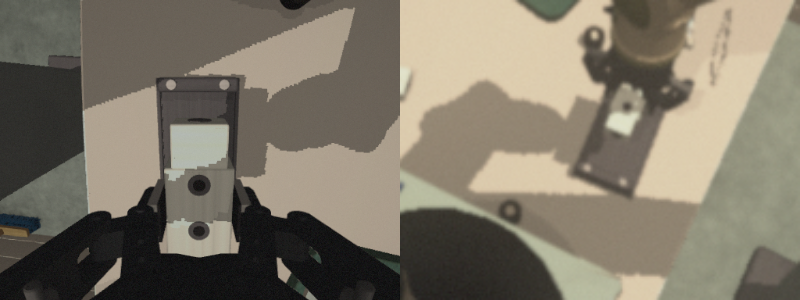

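Both views show the narrow end facing the bar (bar at (200,85) in the wrist half) with the spacer centred between the lips. Lowering now.

Emit:
play_rows:
  series:
    - [0, 0, 0.025, 0, 0.3]
    - [0, 0, 0.03, 0, 0.3]
    - [0, 0, 0.025, 0, 0.3]
    - [0, 0, 0.013, 0, 0.3]
    - [0, 0, 0.006, 0, 0.3]
    - [0, 0, 0.001, 0, 0.3]
    - [0, 0, 0, 0, 0.3]

```text
time_s: 13.1
ee_pos: [0.4484, 0.0334, 0.0155]
eef_rot: [0.679, 0.735, 0.0, 0.0]
wrist_force: [-1.1, -0.3, -2.2]
gripper_width: 0.0396
grasp_force: 51.0
```

Emit:
play_rows:
  series:
    - [0, 0, 0.001, 0, 0.3]
    - [0, 0, 0, 0, 0.3]

```text
time_s: 13.35
ee_pos: [0.4483, 0.0335, 0.0145]
eef_rot: [0.678, 0.735, 0.0, 0.0]
wrist_force: [-0.3, 0.2, -3.3]
gripper_width: 0.0389
grasp_force: 51.0
```

Emit:
play_rows:
  series:
    - [0, 0, 0.001, 0, 0.3]
    - [0, 0, 0.0005, 0, 0.3]
    - [0, 0, 0, 0, 0.3]

```text
time_s: 13.72
ee_pos: [0.4483, 0.0335, 0.0134]
eef_rot: [0.679, 0.735, 0.001, 0.0]
wrist_force: [-0.1, -0.0, 10.2]
gripper_width: 0.0389
grasp_force: 52.8
```

Contact (10 N). Release gently with partial opening, then retreat up.

Emit:
play_rows:
  series:
    - [0, 0, 0, 0, 0.55]
    - [0, 0, 0, 0, 0.65]
    - [0, 0, 0, 0, 0.7]
    - [0, 0, 0, 0, 0.7]
    - [0, 0, -0.01, 0, 0.7]
    - [0, 0, -0.03, 0, 0.7]
    - [0, 0, -0.04, 0, 0.7]
    - [0, 0, -0.04, 0, 0.7]
    - [0, 0, -0.03, 0, 0.7]
    - [0, 0, 0, 0, 0.7]
    - [0, 0, 0, 0, 0.7]

```text
time_s: 15.1
ee_pos: [0.4479, 0.0338, 0.1623]
eef_rot: [0.678, 0.735, -0.0, -0.0]
wrist_force: [0.4, 0.2, 0.7]
gripper_width: 0.0597
grasp_force: 0.0
```

Run:
```python
from h import *
w=cam("wrist");cv2.imwrite("pics/w3.png",w["image"])
r=rect(w,.034,.027,.042,(.448,.0335),.056);print(r[0],np.round(r[1],4).tolist(),np.median(r[2][...,2][r[3]>0]))
print(ctrl.get_obs()["ee_pos"])
```

```text
touch border False
((0.44905856251716614, 0.0335526242852211), (0.03966740518808365, 0.09951846301555634), 4.049117088317871) [[0.42579999566078186, 0.08179999887943268], [0.4327999949455261, -0.017500000074505806], [0.4724000096321106, -0.014700000174343586], [0.4652999937534332, 0.08460000157356262]] 0.033123457650324595
[0.44768202 0.03357306 0.16205606]
```

View pics/w3.png

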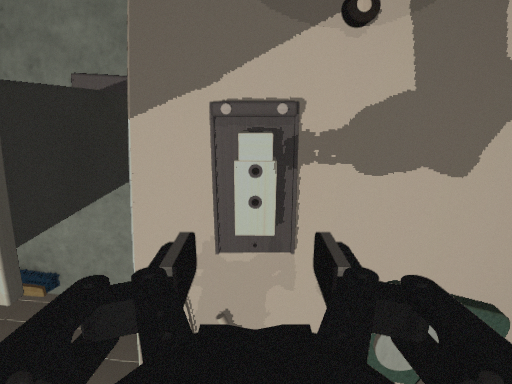

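The spacer lies flat on the plate (top at z = 0.033), centred between the lips at (255,185) and straight. Its narrow end faces the bar at (255,107), and the gripper is clear.

```bash
python3 -c "
from workcell import ctrl
print(ctrl.close_job())"
```

```text
the job is handed in; nothing more can be done
None
```

The job is handed in: I pinched the near end of the longer spacer (31.7 mm, so the narrow end), then laid the spacer flat and straight between the plate's lips, narrow end facing the stop bar, and let go; the short spacer was not touched.

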